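# Find and mark the balance point of a core tube

### The job

The ore plug inside this sealed tube has shifted, and I need its balance point for the lifting sling. Slide the tube along the knife edge, without lifting it off or bearing down hard on the edge, until it balances level on the edge by itself, clear of both side rests; then set the orange marker saddle upright astride the tube right over the edge and leave the tube balanced there with it. Leave the two polished weights where they are.

Things in the scene. Friction and masses are not known exactly. Their poses are not given: they have to be found in the camera images.
- stand: Grey balancing stand, fixed to the table: base 90 x 150 x 12 mm, origin under its centre, z up, y along the tube. In the middle the knife blade; at y = +48 and -48 mm forked rests, 10 mm long in y, rubber floor 5 mm below the edge; their cheeks (21 mm apart inside, 30 mm outside, up to 14 mm above the edge) guide the tube sideways.
- knife: Upright steel knife blade of the stand (origin as the stand's), flat on top: 32 mm long in x, 8 mm wide in y, 110 mm above the table. It carries the tube's weight of about 4 N; more than 20 N between tube and blade spoils it.
- edge (a point): Middle of the top of the knife blade, 110 mm above the table; axes as the stand's.
- bar: Sealed square aluminium tube, 18 x 220 x 18 mm, long in y, about 0.4 kg, blue end at +y, black end at -y. Origin at the middle of its length and section. Its hidden balance point lies 14 to 34 mm from the middle towards the blue end. It slides along y on the edge, and levels by itself once the balance point is within the 8 mm wide edge; else it tips onto a rest (0.1 rad). It may rock for 1-2 s first.
- blue_end (a point): Centre of the tube's blue end face. At the start this end is down, with the balance point 9 to 41 mm off the edge towards it. A finger kept pressed on an end face can hold the tube tilted by friction: back off before judging the balance.
- black_end (a point): Centre of the tube's black end face.
- saddle: Orange marker saddle, 30 x 22 x 41 mm, 30 g, standing on the table: an inverted U with two slightly flared legs 8 mm deep (23 to 25 mm apart in x) that go over the tube from above, and a grip tab 12 mm in x, 22 mm in y, from 13 to 41 mm above the feet. Origin centred at foot level; y along the tube when astride, origin then 1 mm above the tube's centre line.
- weight_200: Larger polished laboratory weight, 35 x 35 x 46 mm, near the robot at the right; bystander. Origin under its centre.
- weight_100: Smaller polished laboratory weight, 28 x 28 x 38 mm, beside it; bystander. Origin under its centre.
Things that resemble listed ones, but are neither listed nor needed, are in the scene too. Of the things shaped like the saddle, the orange one is meant.

How it is judged:
On the way:
1. the tube balances level on the edge by itself, not touched by the robot (angle between bar's own z axis and vertical below 0.03 rad and contact force between each of the arm, the fingers and bar below 0.05 N and contact force between knife and bar above 1 N), for 0.4 s.
At the end, for the whole second after the job is handed in: the tube lies still and level (within 0.03 rad) on the knife edge, clear of both rests, and the saddle sits upright and fully down astride it, its middle within 6 mm of the middle of the edge along the tube (angle between bar's own z axis and vertical below 0.03 rad and contact force between knife and bar above 1 N and y of saddle in the frame of edge between -0.006 and 0.006 m and x of saddle in the frame of bar between -0.005 and 0.005 m and z of saddle in the frame of bar between -0.002 and 0.004 m and angle between saddle's own z axis and vertical below 0.12 rad and linear speed of each of bar, saddle below 0.01 m/s); the robot touches nothing.
It fails at once if the tube is pressed onto the knife blade with more than 20 N (contact force between bar and knife above 20 N).
It fails at once if the tube is lifted off the edge (by more than about 15 mm) (z of bar in the frame of edge above 0.028 m).
It fails at once if the tube falls off the stand (z of bar in the frame of edge below -0.01 m).
It fails at once if a bystanding weight is knocked away (30 mm) (distance of any of weight_200, weight_100 from where it was at the start of the episode above 0.03 m).
It also fails if it takes over 72 s, if anything falls off the work surface, if the arm or the gripper's body presses on something with over 40 N, if the wrist force passes 120 N, or if a joint passes its speed limit or range.

### The arm

A 6-joint arm with a two-finger parallel gripper is mounted at the origin on a cart in front of the work surface, level with it; the furniture and walls round the work are solid. World frame = base frame: x ahead of the robot, y to its left, z up, the work surface at z = 0. Lengths are in m, angles in rad, forces in N, time in s.
With the tool pointing down it reaches from about 0.25 to 0.775 m from the base axis. Payload 8.9 kg.
Tool frame: the origin (TCP) lies at the very end of the fingers, on their centre line; the grasp point (between the pads) lies 19 mm behind it; z points along the fingers, y is the direction in which the jaws open and shut (so a half turn about z gives the same grasp; the last joint's range is limited). The gripper opens to 85 mm and grips with 20 to 120 N. Pads are 22 mm wide; open, the fingers measure 114 mm over their backs; the gripper's body (76 mm by 85 mm) begins 54 mm behind the grasp point. The pads swing forward as they close: fully open they stand 13 mm farther back than shut.
Start: joints at [1.188, 0.291, -0.153, 1.127, 0, 1.431], TCP at [0.127, 0.509, 0.231] pointing down, gripper open.
Joint ranges: [-2.52, 2.52], [-0.91, 1.74], [-1.3, 1.37], [-1.96, 2.02], [-1.52, 1.47], [-3.14, 3.14]. Speed limits (rad/s): [2.22, 2.22, 2.79, 3.14, 3.14, 3.14].

### API

Orientations are given as a unit quaternion [w, x, y, z].
In Python, from rig import robot gives the robot as it stands.
- The arm moves only by the tool drive_tool, never from a script. Its argument "rows" is a list of rows, each a list of 7 numbers: the shift along the tool's x, y, z in cm, then the turn, a rotation vector about the tool's x, y, z in rad, then the closure in counts, from 0 (fully open) to 255 (shut). In form: [[x, y, z, wx, wy, wz, claw], ...]. A call has 1 to 12 rows; each row is the pose to reach, as a shift and turn from the pose commanded when the call began, along the tool's axes at that moment; what a row does not reach only later rows make up. A row lasts 1/10 s, in which the tool goes at most 50 mm and 8.59 degrees, less where a joint would pass 70% of its speed; a pose out of reach is approached as far as the arm can. A call with a gripper value outside its range is refused whole. The fingers move at their own pace and stop on an object; "grip_force" is the grip in N (left out, the last holds). Time passes only in rows, so rows that repeat a pose let the fingers close. It gives the time, the measured TCP pose, the force and the opening at its end, in the units of the state.
- robot.read_state(): the state, without advancing time (a new reading comes with each control period).
- robot.snapshot(name): name is "side" or "top"; returns the picture (420x560x3 uint8, red, green, blue); there is no depth.
- robot.camera_info(name): a dict with "K" (3x3 intrinsics, pixels), "camera_from_world" (4x4, takes a point from world to camera coordinates). Camera axes: x right, y down, z forward; pixel columns grow to the right and rows downward; lengths in m; the calibration is good to about 2 mm. A picture is of the moment at which its call begins. camera_info takes no time and is no camera call.
- robot.finish_job(): hands the job in, once; it reports no verdict.
The state is a dict: "t": time; "qpos": joint angles; "qvel": joint speeds; "effort": joint torques, N m; "eef_pos": TCP position; "orientation": TCP orientation; "force": force on the tool from outside, world axes, zero at the start; "wrist_torque": the same for the moment, N m; "grip_width": finger opening in m.
Only numpy, scipy, OpenCV 4.12 (cv2) and the standard library are available. Lean on these libraries where they do the work, as an engineer would, in place of code of your own. Each camera call takes 0.05 s, during which the arm holds its last target. There are 200 camera calls.

## Working session

There is one attempt and no reset: what is moved stays moved. The work goes in short steps, Python scripts to look and compute and a tool call to move; the robot and the scene stay as the last step left them, time stands still between calls to the robot, and variables do not carry over. Pictures are saved under pics/ and viewed, about 8 in all and at most 12, crops included, and the job is handed in when it is done.

Besides the shell and the picture viewer there is one more tool, called after "Call:" in YAML: its name, and indented under it one key for each argument. drive_tool: Moves the arm, as the interface text tells. Its arguments: {"type":"object","properties":{"rows":{"type":"array"},"grip_force":{"type":"number"}},"required":["rows"]}

```bash
mkdir -p pics; ls; python3 - <<'E'
from rig import robot
import cv2,numpy as np
s=robot.read_state(); print({k:np.round(v,3) for k,v in s.items()})
for n in("side","top"):
    cv2.imwrite(f"pics/{n}0.png",robot.snapshot(n)[:,:,::-1]); c=robot.camera_info(n); print(n,np.round(c["K"],1).tolist(),np.round(c["camera_from_world"],4).tolist())
E
```

```text
pics
{'t': np.float64(0.0), 'qpos': array([ 1.188,  0.291, -0.154,  1.127,  0.   ,  1.431]), 'qvel': array([ 0.001,  0.   ,  0.001, -0.001, -0.002,  0.001]), 'effort': array([-0.0000e+00, -5.3715e+01,  3.3137e+01,  1.6000e-02, -0.0000e+00,
        0.0000e+00]), 'eef_pos': array([0.127, 0.509, 0.231]), 'orientation': array([-0.   ,  0.122,  0.993, -0.001]), 'force': array([-0.164, -1.036, -0.59 ]), 'wrist_torque': array([-0.03 ,  0.044,  0.009]), 'grip_width': np.float64(0.085)}
side [[496.4, 0.0, 278.7], [0.0, 496.4, 199.2], [0.0, 0.0, 1.0]] [[-0.9989, 0.0462, -0.005, 0.4918], [0.033, 0.6287, -0.7769, 0.126], [-0.0328, -0.7763, -0.6295, 1.0716], [0.0, 0.0, 0.0, 1.0]]
top [[527.9, 0.0, 284.5], [0.0, 527.9, 212.0], [0.0, 0.0, 1.0]] [[-0.0272, -0.9996, -0.0014, -0.0831], [-0.9854, 0.027, -0.1681, 0.4726], [0.168, -0.0031, -0.9858, 0.9292], [0.0, 0.0, 0.0, 1.0]]
```

View pics/side0.png

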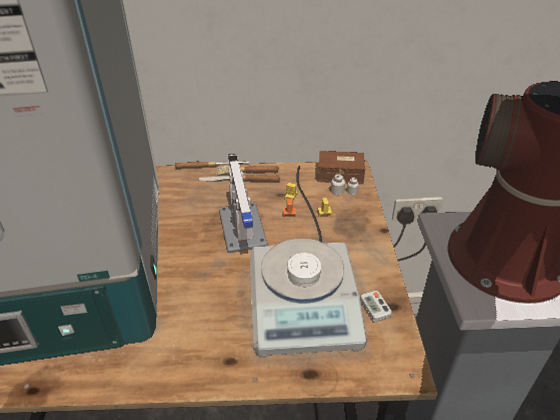

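View pics/top0.png

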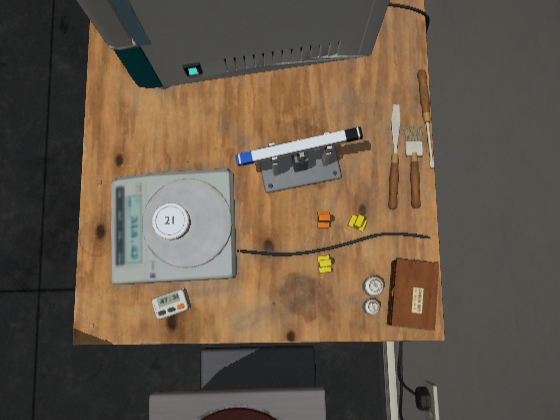

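The side view shows the tube on the stand (235,160)-(248,225), with the blue end towards the camera. In the top view the blue end is at (244,159) and the black end at (358,134). There are three saddle-like things in the top view: orange (324,219), yellow (358,222) and yellow (325,264). I choose the orange one, which is at (289,206) in the side view, and check it in a crop.

```bash
cat > h.py <<'E'
from rig import robot
import cv2,numpy as np
def ci(n):
    c=robot.camera_info(n); return np.array(c["K"]),np.array(c["camera_from_world"])
def proj(n,p):
    K,T=ci(n); q=K@(T[:3,:3]@np.array(p)+T[:3,3]); return q[:2]/q[2]
def ray(n,uv):
    K,T=ci(n); R=T[:3,:3]; return -R.T@T[:3,3], R.T@np.linalg.inv(K)@np.array([uv[0],uv[1],1.])
def onz(n,uv,z):
    o,d=ray(n,uv); return o+d*(z-o[2])/d[2]
def tri(a,b):
    (o1,d1),(o2,d2)=ray("top",a),ray("side",b)
    s=np.linalg.lstsq(np.c_[d1,-d2],o2-o1,rcond=None)[0]
    p,q=o1+s[0]*d1,o2+s[1]*d2; return (p+q)/2,np.linalg.norm(p-q)
def masks(im):
    h=cv2.cvtColor(im,cv2.COLOR_RGB2HSV)
    return {"blue":cv2.inRange(h,(108,150,70),(125,255,255)),"orange":cv2.inRange(h,(5,200,150),(16,255,255))}
def blobs(m,a=12):
    n,l,s,c=cv2.connectedComponentsWithStats(m); return [(s[i].tolist(),c[i].round(1).tolist()) for i in range(1,n) if s[i][4]>=a]
E
python3 - <<'E'
from h import *
S=cv2.imread("pics/side0.png");T=cv2.imread("pics/top0.png")
a=cv2.resize(T[115:275,225:385],None,fx=3.7,fy=3.7,interpolation=2)[:592]
b=cv2.resize(S[145:255,205:260],None,fx=3.7,fy=5.4)[:0]
cv2.imwrite("pics/c1.png",a)
l=cv2.resize(S[145:265,205:275],None,fx=5,fy=5,interpolation=2);r=cv2.resize(S[175:225,275:335],None,fx=7,fy=7,interpolation=2)
c=np.zeros((600,790,3),np.uint8);c[:600,:350]=l;c[:350,360:780]=r;cv2.imwrite("pics/c2.png",c)
for n,I in(("top",T),("side",S)):
    for k,m in masks(I[:,:,::-1].copy()).items(): print(n,k,blobs(m))
E
```

```text
top blue [([240, 152, 13, 12, 113], [245.7, 157.6]), ([236, 155, 3, 10, 19], [237.0, 159.3])]
top orange [([319, 212, 11, 9, 65], [324.7, 215.1]), ([318, 222, 11, 6, 53], [323.2, 224.7]), ([178, 305, 6, 3, 13], [180.3, 306.1])]
side blue [([242, 212, 10, 7, 49], [246.3, 215.2]), ([244, 221, 8, 2, 12], [247.5, 221.5])]
side orange []
```

View pics/c1.png

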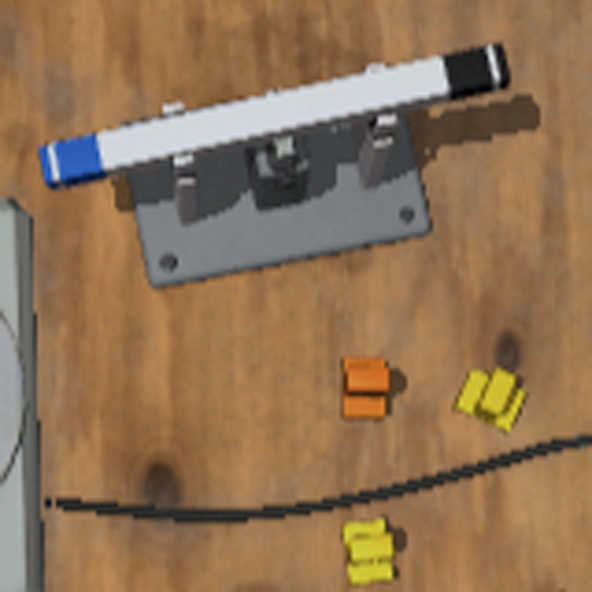

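View pics/c2.png

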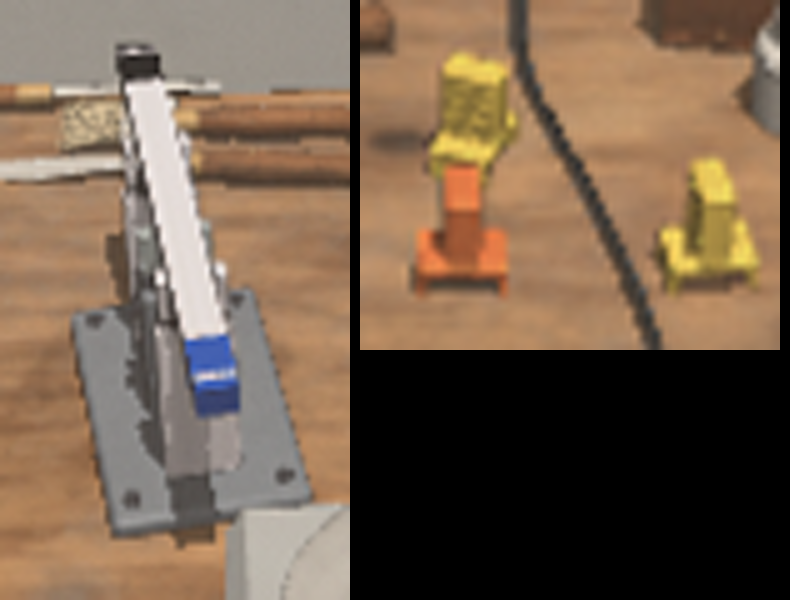

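The crops show the orange saddle upright: tab top at about (324.5,218) in top and (289.7,201.9) in side. The two yellow ones are decoys. The stand is yawed, with base corners at (266,192.6) and (341.5,177.2) in the top view.

```bash
python3 - <<'E'
from h import *
np.set_printoptions(precision=4,suppress=True)
for n in("top","side"): print(n,ray(n,(0,0))[0])
t=lambda x,y:(225+x/3.7,115+y/3.7); s=lambda x,y:(205+x/5,145+y/5)
print("tab",tri(t(368,381),(289.7,201.9)))
print("saddle foot-ish z.008", onz("top",t(366,388),.013))
B=[onz("top",t(*p),.012) for p in((152,286),(431,231))];print("base near corners top",B)
B2=[onz("side",s(*p),.012) for p in((112,530),(310,497),(250,288),(73,317))];print("side corners",B2)
for A in(B[0]-B[1],B2[1]-B2[2],B2[0]-B2[3]): print(np.linalg.norm(A),np.arctan2(-A[0],A[1]))
u=B[0]-B[1];u/=np.linalg.norm(u);v=np.array([u[1],-u[0],0]);print("edge",(B[0]+B[1])/2+.045*v)
# tube top-face ends (centre of end edges)
print("blue",tri(t(51,166),s(214,371)));print("black",tri(t(496,64),s(137,48)))
I=cv2.imread("pics/top0.png")[:,:,::-1].copy()
h=cv2.cvtColor(I,cv2.COLOR_RGB2HSV);m=cv2.inRange(h,(3,180,110),(17,255,255));m[:205]=0;m[235:]=0;m[:,:310]=0;m[:,340:]=0
m=cv2.morphologyEx(m,cv2.MORPH_CLOSE,np.ones((5,5)));print(cv2.minAreaRect(cv2.findNonZero(m)),cv2.countNonZero(m))
E
```

```text
top [ 0.3073 -0.0929  0.9953]
side [0.5222 0.7299 0.7749]
tab (array([ 0.458 , -0.1692,  0.0364]), np.float64(0.0009623993297453948))
saddle foot-ish z.008 [ 0.4576 -0.1698  0.013 ]
base near corners top [array([ 0.5138, -0.062 ,  0.012 ]), array([ 0.5388, -0.2067,  0.012 ])]
side corners [array([ 0.6016, -0.0388,  0.012 ]), array([ 0.5155, -0.0548,  0.012 ]), array([ 0.5404, -0.2008,  0.012 ]), array([ 0.6251, -0.1834,  0.012 ])]
0.14677666900966127 0.17134892371076058
0.148155146158588 0.16951264358061904
0.14650224441579085 0.16109679998340334
edge [ 0.5707 -0.1267  0.012 ]
blue (array([ 0.5514, -0.02  ,  0.1173]), np.float64(0.0030721448982639807))
black (array([ 0.5875, -0.2256,  0.1364]), np.float64(0.0007434445276323455))
((323.5, 219.5), (15.0, 11.0), 90.0) 178
```

```bash
cat >> h.py <<'E'
from scipy.spatial.transform import Rotation as R
YAW=0.17; SY=np.array([-np.sin(YAW),np.cos(YAW),0]); SX=np.array([np.cos(YAW),np.sin(YAW),0])
def go(p,yaw=YAW):
    """tool-frame shift (cm) and rotvec to TCP p, tool z down, tool y along (cos yaw, sin yaw)"""
    s=robot.read_state(); w,x,y,z=s["orientation"]; r=R.from_quat([x,y,z,w])
    yv=np.array([np.cos(yaw),np.sin(yaw),0]); zv=np.array([0,0,-1.]); g=R.from_matrix(np.c_[np.cross(yv,zv),yv,zv])
    print("t",round(s["t"],2),"tcp",np.round(s["eef_pos"],4),"cm",np.round(100*r.inv().apply(np.array(p)-s["eef_pos"]),2),"rot",np.round((r.inv()*g).as_rotvec(),3))
E
python3 - <<'E'
from h import *
np.set_printoptions(precision=4,suppress=True)
t=lambda x,y:(225+x/3.7,115+y/3.7)
C=[onz("top",t(*p),.124) for p in((172,107),(375,69),(184,160),(385,120))];print(C,np.mean(C,0))
c=np.array([.5697,-.123,0])
go(c+.14*SY+[0,0,.2])
print(onz("top",(300,60),.3),onz("top",(235,170),.03))
E
```

```text
[array([ 0.5746, -0.0766,  0.124 ]), array([ 0.5902, -0.1712,  0.124 ]), array([ 0.5491, -0.0815,  0.124 ]), array([ 0.5656, -0.1748,  0.124 ])] [ 0.5699 -0.126   0.124 ]
t 0.1 tcp [0.1266 0.5091 0.2308] cm [-52.63 -37.83   3.11] rot [-0.001  0.     1.157]
[ 0.6417 -0.1228  0.3   ] [ 0.5544 -0.0051  0.03  ]
```

Call:
drive_tool:
  rows:
    - [-6,-2,0,0,0,0.1,255]
    - [-18,-10,0,0,0,0.3,255]
    - [-30,-19,0,0,0,0.55,255]
    - [-42,-28,0,0,0,0.8,255]
    - [-52.6,-37.8,0,0,0,1.157,255]
    - [-52.6,-37.8,0,0,0,1.157,255]
    - [-52.6,-37.8,0,0,0,1.157,255]
    - [-52.6,-37.8,0,0,0,1.157,255]
    - [-52.6,-37.8,0,0,0,1.157,255]
    - [-52.6,-37.8,0,0,0,1.157,255]
    - [-52.6,-37.8,0,0,0,1.157,255]
    - [-52.6,-37.8,0,0,0,1.157,255]

```text
t: 1.3
eef_pos: [0.5156, 0.0535, 0.2311]
orientation: [-0.0, 0.645, 0.764, -0.0]
force: [0.6, 2.1, 0.5]
grip_width: -0.0001
```

```bash
sed -i '$a E0=np.array([.570,-.1255,0])' h.py; python3 - <<'E'
from h import *
go(E0+.14*SY+[0,0,.102])
E
```

```text
t 1.3 tcp [0.5156 0.0535 0.2311] cm [-4.56  2.33 12.91] rot [-0. -0. -0.]
```

Call:
drive_tool:
  rows:
    - [-2.3,1.2,2,0,0,0,255]
    - [-4.5,2.3,4,0,0,0,255]
    - [-4.5,2.3,8,0,0,0,255]
    - [-4.5,2.3,11,0,0,0,255]
    - [-4.5,2.3,12.9,0,0,0,255]
    - [-4.5,2.3,12.9,0,0,0,255]
    - [-4.5,2.3,12.9,0,0,0,255]

```text
t: 2.0
eef_pos: [0.5451, 0.015, 0.1026]
orientation: [-0.0, 0.645, 0.765, -0.0]
force: [0.3, -0.0, 0.0]
grip_width: -0.0002
```

```bash
python3 - <<'E'
from h import *
go(E0+.14*SY+[0,0,.102])
S=robot.snapshot("side")[:,:,::-1];T=robot.snapshot("top")[:,:,::-1]
a=cv2.resize(T[110:200,215:375],None,fx=4,fy=4,interpolation=2)
cv2.imwrite("pics/s1.png",S);cv2.imwrite("pics/t1.png",T)
c=np.zeros((600,660,3),np.uint8);c[:360,:640]=a;c[360:,:600]=cv2.resize(S[140:260,180:330],None,fx=4,fy=4)[120:360,:600];cv2.imwrite("pics/c3.png",c)
E
```

```text
t 2.0 tcp [0.5451 0.015  0.1026] cm [-0.27  0.08  0.06] rot [-0.001 -0.     0.   ]
```

View pics/c3.png

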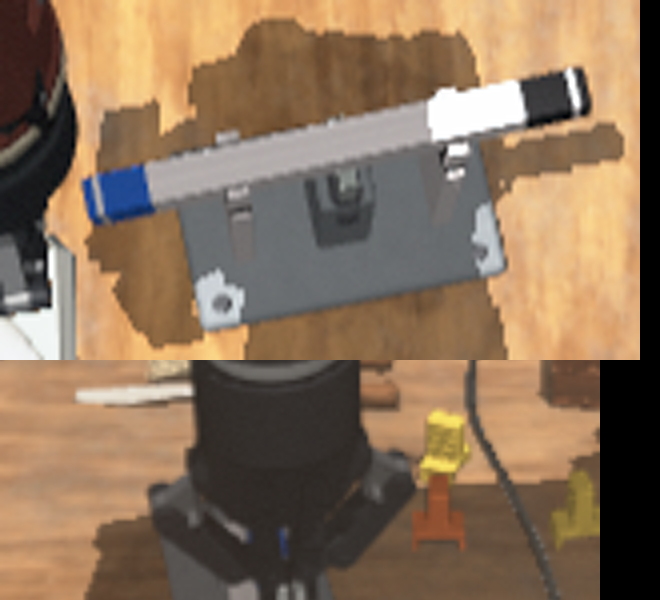

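The black end is up at (360,134) in the top view and the tube is still tilted. The fingers are off the blue end with a gap of about 2 cm. I'll push until just past the expected contact and measure.

```bash
cat >> h.py <<'E'
def tube(T=None,save=None):
    T=robot.snapshot("top") if T is None else T
    if save: cv2.imwrite(save,T[:,:,::-1])
    h=cv2.cvtColor(T,cv2.COLOR_RGB2HSV); W=np.s_[110:185,225:395]
    def cap(m,x0,x1):
        k=np.zeros_like(m);k[110:185,x0:x1]=m[110:185,x0:x1]; n,l,s,c=cv2.connectedComponentsWithStats(k); i=1+np.argmax(s[1:,4]); return c[i],s[i,4]
    b,nb=cap(cv2.inRange(h,(108,130,40),(125,255,255)),228,330)
    k,nk=cap(cv2.inRange(h,(0,0,0),(180,255,62)),325,400)
    a=np.degrees(np.arctan2(b[1]-k[1],k[0]-b[0]))
    print("t",round(robot.read_state()["t"],2),"blue",b.round(1),nb,"black",k.round(1),nk,"angle deg",round(a,2)); return b,k,a
E
python3 - <<'E'
from h import *
for f in("top0","t1"): tube(cv2.imread(f"pics/{f}.png")[:,:,::-1].copy())
# predicted image angle for level / tipped
for z1,z2,n in((.117,.139,"blue down"),(.128,.128,"level"),(.139,.117,"black down")):
    a=proj("top",[*(E0+.1*SY)[:2],z1]);b=proj("top",[*(E0-.1*SY)[:2],z2]);print(n,np.degrees(np.arctan2(a[1]-b[1],b[0]-a[0])))
E
```

```text
t 2.1 blue [245.9 157.9] 131 black [351.2 134.6] 141 angle deg 12.5
t 2.1 blue [245.8 158. ] 130 black [351.8 134.3] 107 angle deg 12.6
blue down 12.706985822325732
level 10.939671196924726
black down 9.139771870683173
```

Call:
drive_tool:
  rows:
    - [-0.6,0.1,0,0,0,0,255]
    - [-1.2,0.1,0,0,0,0,255]
    - [-1.5,0.1,0,0,0,0,255]
    - [-1.8,0.1,0,0,0,0,255]
    - [-2.1,0.1,0,0,0,0,255]
    - [-2.4,0.1,0,0,0,0,255]
    - [-2.7,0.1,0,0,0,0,255]
    - [-2.7,0.1,0,0,0,0,255]

```text
t: 2.9
eef_pos: [0.5507, -0.0111, 0.1024]
orientation: [-0.0, 0.644, 0.765, 0.0]
force: [-1.2, 4.2, 2.7]
grip_width: -0.0002
```

```bash
python3 - <<'E'
from h import *
print(robot.read_state()["eef_pos"]); tube()
E
```

```text
[ 0.55067537 -0.01114677  0.10244022]
t 2.95 blue [250.7 157.3] 124 black [356.4 129.2] 36 angle deg 14.83
```

Call:
drive_tool:
  rows:
    - [-0.2,0,0,0,0,0,255]
    - [-0.4,0,0,0,0,0,255]
    - [-0.4,0,0,0,0,0,255]
    - [0.4,0,0,0,0,0,255]
    - [0.4,0,0,0,0,0,255]
    - [0.4,0,0,0,0,0,255]
    - [0.4,0,0,0,0,0,255]
    - [0.4,0,0,0,0,0,255]
    - [0.4,0,0,0,0,0,255]
    - [0.4,0,0,0,0,0,255]

```text
t: 3.95
eef_pos: [0.55, -0.0076, 0.1023]
orientation: [0.0, 0.645, 0.765, -0.0]
force: [-0.4, -0.0, 0.6]
grip_width: -0.0003
```

```bash
python3 - <<'E'
from h import *
tube(save="pics/t2.png")
T=cv2.imread("pics/t2.png");cv2.imwrite("pics/c4.png",cv2.resize(T[100:190,225:395],None,fx=4,fy=4,interpolation=2))
E
```

```text
t 4.0 blue [252.8 156.5] 129 black [358.4 129.7] 56 angle deg 14.24
```

View pics/c4.png

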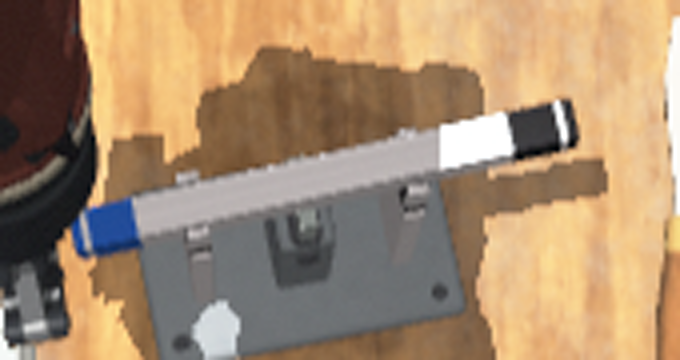

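Still blue end down after about 12 mm of travel. I'll fix the black-cap mask and continue with 4 mm steps.

```bash
sed -i 's/(0,0,0),(180,255,62)),325/(0,0,0),(180,80,85)),345/' h.py; python3 - <<'E'
from h import *
for f in("top0","t1","t2"): tube(cv2.imread(f"pics/{f}.png")[:,:,::-1].copy())
E
```

```text
t 4.0 blue [245.9 157.9] 131 black [352.6 134. ] 158 angle deg 12.66
t 4.0 blue [245.8 158. ] 130 black [351.3 134.5] 130 angle deg 12.54
t 4.0 blue [252.8 156.5] 129 black [358.2 132.7] 129 angle deg 12.75
```

Call:
drive_tool:
  rows:
    - [-0.5,0,0,0,0,0,255]
    - [-0.9,0,0,0,0,0,255]
    - [-1.2,0,0,0,0,0,255]
    - [-1.2,0,0,0,0,0,255]
    - [-0.4,0,0,0,0,0,255]
    - [-0.4,0,0,0,0,0,255]
    - [-0.4,0,0,0,0,0,255]
    - [-0.4,0,0,0,0,0,255]
    - [-0.4,0,0,0,0,0,255]
    - [-0.4,0,0,0,0,0,255]
    - [-0.4,0,0,0,0,0,255]

```text
t: 5.1
eef_pos: [0.5507, -0.0115, 0.1023]
orientation: [0.0, 0.645, 0.765, -0.0]
force: [0.9, -0.2, 0.8]
grip_width: 0.0001
```

```bash
python3 - <<'E'
from h import *
print(robot.read_state()["eef_pos"]);tube()
E
```

```text
[ 0.55071236 -0.01154541  0.1023147 ]
t 5.15 blue [255.4 155.9] 132 black [360.8 132. ] 131 angle deg 12.79
```

Call:
drive_tool:
  rows:
    - [-0.5,0,0,0,0,0,255]
    - [-0.9,0,0,0,0,0,255]
    - [-1.2,0,0,0,0,0,255]
    - [-1.2,0,0,0,0,0,255]
    - [-0.4,0,0,0,0,0,255]
    - [-0.4,0,0,0,0,0,255]
    - [-0.4,0,0,0,0,0,255]
    - [-0.4,0,0,0,0,0,255]
    - [-0.4,0,0,0,0,0,255]
    - [-0.4,0,0,0,0,0,255]
    - [-0.4,0,0,0,0,0,255]

```text
t: 6.25
eef_pos: [0.5514, -0.0155, 0.1023]
orientation: [0.0, 0.645, 0.765, -0.0]
force: [0.0, -0.5, -0.1]
grip_width: -0.0
```

```bash
python3 - <<'E'
from h import *
print(robot.read_state()["eef_pos"]);tube()
E
```

```text
[ 0.55137472 -0.0155104   0.10228359]
t 6.3 blue [257.7 155.3] 135 black [363.  131.3] 130 angle deg 12.83
```

Call:
drive_tool:
  rows:
    - [-0.5,0,0,0,0,0,255]
    - [-0.9,0,0,0,0,0,255]
    - [-1.2,0,0,0,0,0,255]
    - [-1.2,0,0,0,0,0,255]
    - [-0.4,0,0,0,0,0,255]
    - [-0.4,0,0,0,0,0,255]
    - [-0.4,0,0,0,0,0,255]
    - [-0.4,0,0,0,0,0,255]
    - [-0.4,0,0,0,0,0,255]
    - [-0.4,0,0,0,0,0,255]
    - [-0.4,0,0,0,0,0,255]

```text
t: 7.4
eef_pos: [0.5521, -0.0194, 0.1023]
orientation: [0.0, 0.645, 0.765, -0.0]
force: [-0.5, -0.1, 0.7]
grip_width: -0.0001
```

```bash
python3 - <<'E'
from h import *
print(robot.read_state()["eef_pos"]);tube()
E
```

```text
[ 0.55205276 -0.01944365  0.10229745]
t 7.45 blue [259.9 155. ] 137 black [365.5 130.8] 130 angle deg 12.94
```

Call:
drive_tool:
  rows:
    - [-0.5,0,0,0,0,0,255]
    - [-0.9,0,0,0,0,0,255]
    - [-1.2,0,0,0,0,0,255]
    - [-1.2,0,0,0,0,0,255]
    - [-0.4,0,0,0,0,0,255]
    - [-0.4,0,0,0,0,0,255]
    - [-0.4,0,0,0,0,0,255]
    - [-0.4,0,0,0,0,0,255]
    - [-0.4,0,0,0,0,0,255]
    - [-0.4,0,0,0,0,0,255]
    - [-0.4,0,0,0,0,0,255]

```text
t: 8.55
eef_pos: [0.5527, -0.0234, 0.1023]
orientation: [0.0, 0.645, 0.765, -0.0]
force: [-0.1, 0.1, 0.5]
grip_width: 0.0003
```

```bash
python3 - <<'E'
from h import *
print(robot.read_state()["eef_pos"]);tube()
E
```

```text
[ 0.55271405 -0.02338966  0.1022745 ]
t 8.6 blue [262.1 154.5] 140 black [367.8 130.2] 133 angle deg 12.94
```

Call:
drive_tool:
  rows:
    - [-0.5,0,0,0,0,0,255]
    - [-0.9,0,0,0,0,0,255]
    - [-1.2,0,0,0,0,0,255]
    - [-1.2,0,0,0,0,0,255]
    - [-0.4,0,0,0,0,0,255]
    - [-0.4,0,0,0,0,0,255]
    - [-0.4,0,0,0,0,0,255]
    - [-0.4,0,0,0,0,0,255]
    - [-0.4,0,0,0,0,0,255]
    - [-0.4,0,0,0,0,0,255]
    - [-0.4,0,0,0,0,0,255]

```text
t: 9.7
eef_pos: [0.5534, -0.0273, 0.1023]
orientation: [0.0, 0.645, 0.765, -0.0]
force: [-0.0, -0.2, 1.0]
grip_width: 0.0
```

```bash
python3 - <<'E'
from h import *
print(robot.read_state()["eef_pos"]);tube()
E
```

```text
[ 0.55343112 -0.02733002  0.10230325]
t 9.75 blue [265.6 152.1] 141 black [370.1 132.8] 121 angle deg 10.46
```

Levelled (10.5°). I'll let it settle and re-check before centring.

Call:
drive_tool:
  rows:
    - [0.3,0,0,0,0,0,255]
    - [0.3,0,0,0,0,0,255]
    - [0.3,0,0,0,0,0,255]
    - [0.3,0,0,0,0,0,255]
    - [0.3,0,0,0,0,0,255]
    - [0.3,0,0,0,0,0,255]
    - [0.3,0,0,0,0,0,255]
    - [0.3,0,0,0,0,0,255]

```text
t: 10.55
eef_pos: [0.5529, -0.0243, 0.1023]
orientation: [0.0, 0.645, 0.765, -0.0]
force: [0.4, 0.2, 0.1]
grip_width: -0.0002
```

```bash
python3 - <<'E'
from h import *
tube();
tube()
E
```

```text
t 10.6 blue [264.8 153.1] 137 black [370.2 131.1] 128 angle deg 11.81
t 10.65 blue [265.  152.9] 139 black [370.2 131.6] 125 angle deg 11.44
```

Call:
drive_tool:
  rows:
    - [-0.5,0,0,0,0,0,255]
    - [-0.9,0,0,0,0,0,255]
    - [-1.1,0,0,0,0,0,255]
    - [-1.3,0,0,0,0,0,255]
    - [-1.3,0,0,0,0,0,255]
    - [-0.7,0,0,0,0,0,255]
    - [0.5,0,0,0,0,0,255]
    - [2,0,0,0,0,0,255]
    - [4,0,0,0,0,0,255]
    - [6,0,0,0,0,0,255]
    - [6,0,-4,0,0,0,255]
    - [6,0,-10,0,0,0,255]

```text
t: 11.85
eef_pos: [0.5404, 0.037, 0.1916]
orientation: [-0.002, 0.644, 0.765, -0.001]
force: [0.5, -0.5, 0.4]
grip_width: 0.0
```

```bash
python3 - <<'E'
from h import *
tube()
go(np.array([.45,-.10,.25]),0.0)
E
```

```text
t 11.9 blue [265.6 152.7] 139 black [370.7 131.6] 126 angle deg 11.36
t 11.9 tcp [0.5449 0.0365 0.201 ] cm [-11.83 -11.65  -4.97] rot [0.008 0.001 0.172]
```

Call:
drive_tool:
  rows:
    - [-2,-3,-5,0,0,0.05,120]
    - [-5,-6,-5,0,0,0.1,120]
    - [-8,-9,-5,0,0,0.15,120]
    - [-8,-11.5,-5,0,0,0.2,120]
    - [-8,-11.5,-5,0,0,0.2,120]
    - [-8,-11.5,-5,0,0,0.2,120]
    - [-8,-11.5,-5,0,0,0.2,120]

```text
t: 12.6
eef_pos: [0.4437, -0.0627, 0.2424]
orientation: [0.0, 0.717, 0.697, 0.0]
force: [-0.0, 0.2, 0.2]
grip_width: 0.0452
```

```bash
python3 - <<'E'
from h import *
T=robot.snapshot("top");S=robot.snapshot("side");tube(T)
print(robot.read_state()["grip_width"])
cv2.imwrite("pics/t5.png",T[:,:,::-1]);cv2.imwrite("pics/s5.png",S[:,:,::-1])
c=np.zeros((600,790,3),np.uint8)
c[:320,:320]=cv2.resize(T[200:240,305:345,::-1],None,fx=8,fy=8,interpolation=2)
c[:360,330:690]=cv2.resize(S[190:226,271:307,::-1],None,fx=10,fy=10,interpolation=2)
c[365:600,:]=cv2.resize(T[112:170,230:425,::-1],None,fx=4.05,fy=4.05)[:235,:790] if 0 else cv2.resize(T[112:170,230:425,::-1],(790,235))
cv2.imwrite("pics/c5.png",c)
E
```

```text
Traceback (most recent call last):
  File "h.py", line 34, in tube
    b,nb=cap(cv2.inRange(h,(108,130,40),(125,255,255)),228,330)
         ~~~^^^^^^^^^^^^^^^^^^^^^^^^^^^^^^^^^^^^^^^^^^^^^^^^^^^
  File "h.py", line 33, in cap
    k=np.zeros_like(m);k[110:185,x0:x1]=m[110:185,x0:x1]; n,l,s,c=cv2.connectedComponentsWithStats(k); i=1+np.argmax(s[1:,4]); return c[i],s[i,4]
                                                                                                           ~~~~~~~~~^^^^^^^^^
ValueError: attempt to get argmax of an empty sequence
```

```bash
python3 - <<'E'
from h import *
T=robot.snapshot("top");S=robot.snapshot("side")
cv2.imwrite("pics/t5.png",T[:,:,::-1]);cv2.imwrite("pics/s5.png",S[:,:,::-1])
c=np.zeros((600,790,3),np.uint8)
c[:320,:320]=cv2.resize(T[200:240,305:345,::-1],None,fx=8,fy=8,interpolation=2)
c[:360,330:690]=cv2.resize(S[190:226,271:307,::-1],None,fx=10,fy=10,interpolation=2)
c[365:600,:]=cv2.resize(T[112:170,230:425,::-1],(790,235))
cv2.imwrite("pics/c5.png",c)
E
```

```text
(no output)
```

View pics/c5.png

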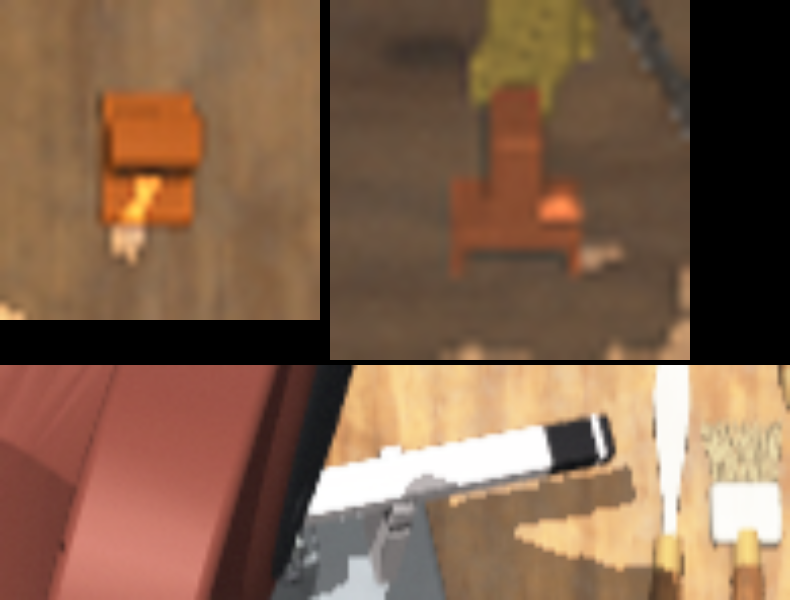

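The saddle is clear: tab top at (324.5,217.5) in top and (289.6,201.7) in side, edges aligned with the image. The black end in the strip is undisturbed. I'll work out the grasp move.

```bash
python3 - <<'E'
from h import *
a=onz("top",(324.5,217.5),.041);b=onz("side",(289.6,201.7),.041);f=onz("top",(305+148/8,200+158/8),.011);print(a,b,f)
p=(a+b)/2;p[2]=.016;print(p);go(p,-.027)
E
```

```text
[ 0.45768605 -0.16881964  0.041     ] [ 0.45905243 -0.16451387  0.041     ] [ 0.45817145 -0.1691487   0.011     ]
[ 0.45836924 -0.16666675  0.016     ]
t 12.8 tcp [ 0.4434 -0.063   0.2421] cm [-10.32   1.8   22.61] rot [-0.    -0.    -0.002]
```

Call:
drive_tool:
  rows:
    - [-5,1,4,0,0,0,120]
    - [-10.5,1.8,8,0,0,0,120]
    - [-10.5,1.8,12,0,0,0,120]
    - [-10.5,1.8,16,0,0,0,120]
    - [-10.5,1.8,20,0,0,0,120]
    - [-10.5,1.8,22.6,0,0,0,120]
    - [-10.5,1.8,22.6,0,0,0,120]
    - [-10.5,1.8,22.6,0,0,0,120]
    - [-10.5,1.8,22.6,0,0,0,120]

```text
t: 13.7
eef_pos: [0.4592, -0.1695, 0.0179]
orientation: [0.001, 0.717, 0.697, 0.0]
force: [-0.1, -0.5, -0.4]
grip_width: 0.0452
```

```bash
python3 - <<'E'
from h import *
s=robot.read_state();print(s["eef_pos"],s["force"],s["grip_width"])
E
```

```text
[ 0.45918498 -0.16946603  0.0178657 ] [-0.11918512 -0.52742172 -0.36425025] 0.045238481506267546
```

Call:
drive_tool:
  rows:
    - [0,0,0,0,0,0,230]
    - [0,0,0,0,0,0,230]
    - [0,0,0,0,0,0,230]
    - [0,0,0,0,0,0,230]
    - [0,0,0,0,0,0,230]
    - [0,0,0,0,0,0,255]
    - [0,0,0,0,0,0,255]
    - [0,0,-1,0,0,0,255]
    - [0,0,-4,0,0,0,255]
    - [0,0,-9,0,0,0,255]
    - [0,0,-14,0,0,0,255]
    - [0,0,-19,0,0,0,255]
  grip_force: 30

```text
t: 14.9
eef_pos: [0.4572, -0.1686, 0.2091]
orientation: [0.0, 0.718, 0.696, 0.0]
force: [1.5, -1.9, -0.4]
grip_width: 0.0113
```

```bash
python3 - <<'E'
from h import *
s=robot.read_state();print(s["eef_pos"],s["force"],s["grip_width"])
T=robot.snapshot("top");S=robot.snapshot("side")
cv2.imwrite("pics/t6.png",T[:,:,::-1]);cv2.imwrite("pics/s6.png",S[:,:,::-1])
try: tube(T)
except Exception as e: print(e)
c=np.zeros((600,800,3),np.uint8)
c[:300,:]=cv2.resize(T[110:200,225:465,::-1],(800,300),interpolation=2)
c[300:,:450]=cv2.resize(S[120:220,210:360,::-1],(450,300))
cv2.imwrite("pics/c6.png",c)
E
```

```text
[ 0.45723983 -0.16863966  0.20908341] [ 1.45887241 -1.92138925 -0.40133772] 0.011253054381603927
attempt to get argmax of an empty sequence
```

View pics/c6.png

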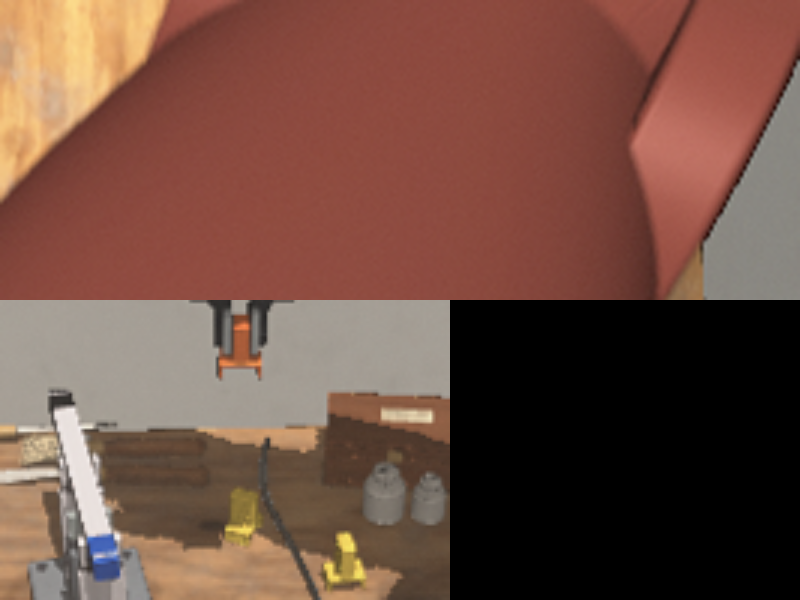

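The saddle is gripped squarely: legs are level in the side view at (282–297, 246→~145). The tube lies across (230,152)-(245,205). I'll now use the side view to compare the gripped saddle with the predicted TCP (camera bias) and to locate the tube sideways.

```bash
python3 - <<'E'
from h import *
np.set_printoptions(precision=2,suppress=True)
S=cv2.imread("pics/s6.png")[:,:,::-1].copy();h=cv2.cvtColor(S,cv2.COLOR_RGB2HSV)
o=cv2.inRange(h,(2,150,80),(17,255,255));o[150:]=0;o[:120]=0;o[:,:270]=0;o[:,310:]=0
print("orange",cv2.boundingRect(o),blobs(o))
tcp=np.array([.4572,-.1686,.2091]);f=tcp-[0,0,.0165]
ft=[proj("side",f+[sx*.0135,.011,0]) for sx in(-1,1)];print("pred near feet",ft,"tabtop",proj("side",f+[0,.011,.041]))
for d in(-.03,0,.03):
    p=E0+d*SY+[0,0,.128];q=proj("side",p);r=int(round(q[1]))
    print(d,q,"pred edges",proj("side",p-.009*SX)[0],proj("side",p+.009*SX)[0],"row",r,S[r,226:254].astype(int).mean(1).round().astype(int).tolist())
E
```

```text
orange (283, 125, 14, 21) [([283, 125, 14, 21, 119], [289.8, 135.3])]
pred near feet [array([297.62, 148.48]), array([284.98, 148.86])] tabtop [291.52 132.08]
-0.03 [237.6  175.58] pred edges 241.6447206128456 233.54617701234756 row 176 [188, 189, 173, 129, 134, 142, 102, 225, 231, 226, 226, 227, 227, 228, 236, 166, 164, 114, 92, 80, 69, 70, 71, 72, 70, 72, 74, 73]
0 [239.71 183.62] pred edges 243.83901463461822 235.57377967234208 row 184 [77, 79, 76, 114, 163, 174, 114, 99, 84, 232, 232, 226, 225, 228, 227, 227, 230, 169, 103, 81, 81, 82, 83, 82, 82, 84, 83, 81]
0.03 [241.92 192.02] pred edges 246.12868897261555 237.6897653462337 row 192 [102, 81, 82, 77, 125, 164, 131, 164, 166, 119, 86, 229, 231, 225, 225, 227, 227, 226, 227, 204, 141, 94, 84, 83, 83, 85, 84, 85]
```

```bash
python3 - <<'E'
from h import *
go(np.array([.5690,-.126,.175]))
E
```

```text
t 15.0 tcp [ 0.4608 -0.1705  0.2134] cm [ 4.8  10.65  3.92] rot [ 0.009  0.006 -0.2  ]
```

Call:
drive_tool:
  rows:
    - [1,3,0,0,0,-0.05,255]
    - [3,6,0,0,0,-0.1,255]
    - [4.8,9,0,0,0,-0.15,255]
    - [4.8,10.8,0,0,0,-0.2,255]
    - [4.8,10.8,1,0,0,-0.2,255]
    - [4.8,10.8,2.5,0,0,-0.2,255]
    - [4.8,10.8,2.5,0,0,-0.2,255]
    - [4.8,10.8,2.5,0,0,-0.2,255]
    - [4.8,10.8,2.5,0,0,-0.2,255]
    - [4.8,10.8,2.5,0,0,-0.2,255]

```text
t: 16.0
eef_pos: [0.5673, -0.1245, 0.1821]
orientation: [0.001, 0.645, 0.764, 0.0]
force: [0.7, 0.3, 0.0]
grip_width: 0.0111
```

```bash
python3 - <<'E'
from h import *
np.set_printoptions(precision=2,suppress=True)
S=robot.snapshot("side");T=robot.snapshot("top");s=robot.read_state();tcp=s["eef_pos"];print(np.round(tcp,4))
go(np.array([.5690,-.126,.17]))
h=cv2.cvtColor(S,cv2.COLOR_RGB2HSV)
o=cv2.inRange(h,(2,140,70),(17,255,255));o[200:]=0;o[:110]=0;o[:,:215]=0;o[:,265:]=0
print("orange",blobs(o))
f=tcp-[0,0,.0165]
print("pred near feet",[proj("side",f+sx*.0135*SX+.011*SY) for sx in(-1,1)],"tabtop near/far",proj("side",f+.011*SY+[0,0,.041]),proj("side",f-.011*SY+[0,0,.041]))
cv2.imwrite("pics/s7.png",S[:,:,::-1]);cv2.imwrite("pics/t7.png",T[:,:,::-1])
c=np.zeros((600,780,3),np.uint8);c[:,:400]=cv2.resize(S[115:235,200:280,::-1],None,fx=5,fy=5,interpolation=2)
c[:380,400:]=cv2.resize(T[100:195,225:320,::-1],(380,380));cv2.imwrite("pics/c7.png",c)
E
```

```text
[ 0.57 -0.12  0.18]
t 16.1 tcp [ 0.57 -0.12  0.18] cm [-0.19  0.14  1.19] rot [ 0.  0. -0.]
orange [([233, 152, 16, 22, 155], [240.0, 163.5])]
pred near feet [array([247.22, 171.92]), array([234.44, 173.6 ])] tabtop near/far [239.78 156.45] [238.13 150.62]
```

View pics/c7.png

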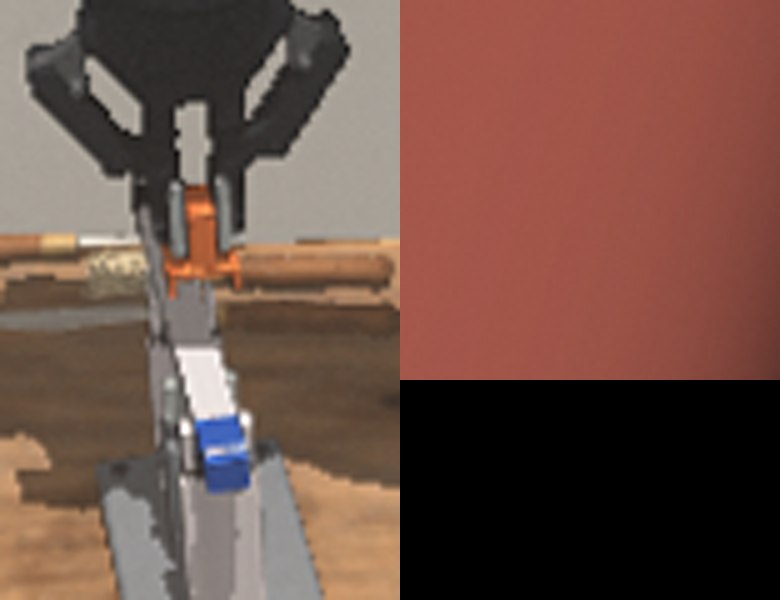

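The side view shows the saddle over the tube: the legs at cols 233–248 match the predicted position within 0.5 px, and the tube is level and just right of it. I'll correct x by about +2 mm and lower to just above the tube.

```bash
python3 - <<'E'
from h import *
go(np.array([.5708,-.1252,.147]))
print(np.round(robot.read_state()["eef_pos"],4))
E
```

```text
t 16.1 tcp [ 0.5673 -0.1244  0.1819] cm [-0.14  0.33  3.49] rot [ 0.001  0.    -0.   ]
[ 0.5673 -0.1244  0.1819]
```

Call:
drive_tool:
  rows:
    - [-0.1,0.2,1,0,0,0,255]
    - [-0.14,0.33,2,0,0,0,255]
    - [-0.14,0.33,3,0,0,0,255]
    - [-0.14,0.33,3.5,0,0,0,255]
    - [-0.14,0.33,3.5,0,0,0,255]
    - [-0.14,0.33,3.5,0,0,0,255]
    - [-0.14,0.33,3.5,0,0,0,255]
    - [-0.14,0.33,3.5,0,0,0,255]

```text
t: 16.9
eef_pos: [0.5709, -0.1251, 0.1467]
orientation: [0.0, 0.645, 0.765, 0.0]
force: [0.9, 0.7, -0.1]
grip_width: 0.0115
```

```bash
python3 - <<'E'
from h import *
S=robot.snapshot("side");s=robot.read_state();print(np.round(s["eef_pos"],4),np.round(s["force"],1))
go(np.array([.5708,-.1252,.139]))
cv2.imwrite("pics/s8.png",S[:,:,::-1]);cv2.imwrite("pics/c8.png",cv2.resize(S[150:220,205:275,::-1],None,fx=8,fy=8,interpolation=2))
E
```

```text
[ 0.5709 -0.1251  0.1467] [ 0.6 -0.  -0.5]
t 16.95 tcp [ 0.5709 -0.1251  0.1467] cm [-0.01 -0.01  0.77] rot [0.001 0.    0.   ]
```

View pics/c8.png

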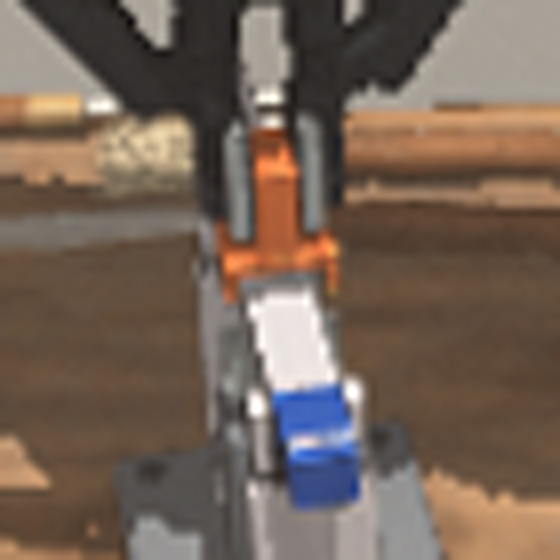

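The legs span (220–340) in the crop and the tube is at (247–320), so they are centred within about 0.5 mm. I'm lowering slowly.

Call:
drive_tool:
  rows:
    - [0,-0.05,0.2,0,0,0,255]
    - [0,-0.05,0.4,0,0,0,255]
    - [0,-0.05,0.55,0,0,0,255]
    - [0,-0.05,0.7,0,0,0,255]
    - [0,-0.05,0.8,0,0,0,255]
    - [0,-0.05,0.8,0,0,0,255]
    - [0,-0.05,0.8,0,0,0,255]

```text
t: 17.65
eef_pos: [0.5702, -0.1251, 0.1383]
orientation: [0.0, 0.645, 0.765, -0.0]
force: [0.1, 0.4, -0.1]
grip_width: 0.0113
```

Call:
drive_tool:
  rows:
    - [0,0,0.05,0,0,0,255]
    - [0,0,0.1,0,0,0,255]
    - [0,0,0.1,0,0,0,255]
    - [0,0,0.1,0,0,0,255]

```text
t: 18.05
eef_pos: [0.5702, -0.1251, 0.1374]
orientation: [0.0, 0.645, 0.765, 0.0]
force: [0.0, 1.3, 1.5]
grip_width: 0.0115
```

Call:
drive_tool:
  rows:
    - [0,0,0.03,0,0,0,255]
    - [0,0,0.03,0,0,0,255]
    - [0,0,0.03,0,0,0,255]

```text
t: 18.35
eef_pos: [0.5703, -0.1251, 0.1373]
orientation: [0.0, 0.645, 0.765, 0.0]
force: [-1.5, 1.0, 5.7]
grip_width: 0.0114
```

```bash
python3 - <<'E'
from h import *
for i in range(4):
    S=robot.snapshot("side");print(np.round(robot.read_state()["force"],1))
cv2.imwrite("pics/s9.png",S[:,:,::-1]);cv2.imwrite("pics/c9.png",cv2.resize(S[150:220,205:275,::-1],None,fx=8,fy=8,interpolation=2))
E
```

```text
[-1.4  1.5  6.2]
[-1.9  1.4  6.3]
[-1.5  1.9  5.3]
[-2.   1.   4.8]
```

View pics/c9.png

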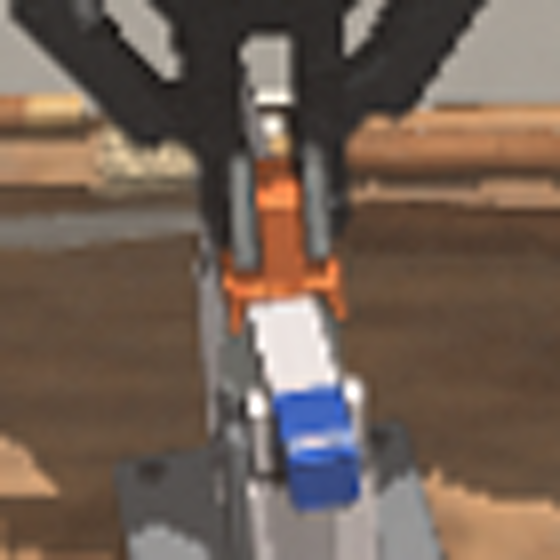

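The saddle is seated astride the tube with about 5 N of contact. I'll relieve the force, then release.

Call:
drive_tool:
  rows:
    - [0,0,-0.04,0,0,0,255]
    - [0,0,-0.04,0,0,0,255]
    - [0,0,-0.04,0,0,0,215]
    - [0,0,-0.04,0,0,0,210]
    - [0,0,-0.04,0,0,0,200]
    - [0,0,-0.04,0,0,0,190]
    - [0,0,-0.04,0,0,0,175]
    - [0,0,-0.04,0,0,0,175]
    - [0,0,-0.04,0,0,0,175]

```text
t: 19.45
eef_pos: [0.5702, -0.1251, 0.1374]
orientation: [0.0, 0.645, 0.765, 0.0]
force: [-0.2, -0.9, 0.4]
grip_width: 0.0268
```

Call:
drive_tool:
  rows:
    - [0,0,-0.5,0,0,0,175]
    - [0,0,-1.5,0,0,0,175]
    - [0,0,-3,0,0,0,175]
    - [0,0,-5,0,0,0,175]
    - [0,0,-8,0,0,0,175]
    - [0,0,-11,0,0,0,175]
    - [0,-3,-13,0,0,0,175]
    - [0,-7,-14,0,0,0,175]
    - [0,-11,-14,0,0,0,175]
    - [2,-15,-14,0,0,0,175]
    - [4,-19,-14,0,0,0,175]
    - [6,-23,-14,0,0,0,175]

```text
t: 20.65
eef_pos: [0.3318, -0.1044, 0.278]
orientation: [0.001, 0.645, 0.765, 0.0]
force: [0.2, 0.1, 0.7]
grip_width: 0.0272
```

Call:
drive_tool:
  rows:
    - [4,-3,0,0,0,0,175]
    - [9,-3,0,0,0,0,175]
    - [14,-3,0,0,0,0,175]
    - [19,-3,0,0,0,0,175]
    - [24,-3,0,0,0,0,175]
    - [28,-3,0,0,0,0,175]
    - [28,-3,0,0,0,0,175]
    - [28,-3,0,0,0,0,175]
    - [28,-3,0,0,0,0,175]
    - [28,-3,0,0,0,0,175]

```text
t: 21.65
eef_pos: [0.2567, 0.1652, 0.2777]
orientation: [0.0, 0.645, 0.764, 0.0]
force: [-0.8, -0.2, 1.1]
grip_width: 0.0268
```

```bash
python3 - <<'E'
from h import *
T=robot.snapshot("top");S=robot.snapshot("side");print(np.round(robot.read_state()["eef_pos"],3))
try: tube(T)
except Exception as e: print(e)
cv2.imwrite("pics/t10.png",T[:,:,::-1])
c=np.zeros((600,700,3),np.uint8)
c[:280,:]=cv2.resize(T[112:182,225:400,::-1],(700,280),interpolation=2)
c[280:,:320]=cv2.resize(S[140:220,205:285,::-1],(320,320),interpolation=2)
cv2.imwrite("pics/c10.png",c)
E
```

```text
[0.257 0.165 0.278]
t 21.75 blue [265.6 152.6] 134 black [369.4 132.3] 167 angle deg 11.05
```

View pics/c10.png

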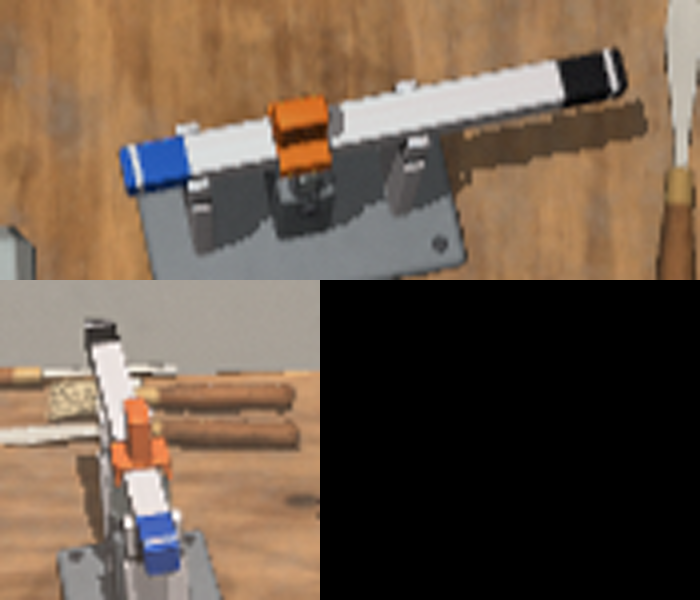

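```bash
python3 - <<'E'
from h import *
for i in range(3): tube()
robot.finish_job()
E
```

```text
t 21.8 blue [265.6 152.6] 134 black [369.5 132.2] 171 angle deg 11.09
t 21.85 blue [265.6 152.6] 134 black [369.4 132.2] 171 angle deg 11.09
t 21.9 blue [265.5 152.6] 135 black [369.4 132.4] 175 angle deg 11.01
the job is handed in; nothing more can be done
```

The tube is balanced level on the knife edge with the orange saddle upright astride it, and I handed the job in at about 22 s.

- **Finding the balance:** I pushed the blue end in steps of about 4 mm, backing off each time. The tube levelled after about 32 mm of travel. I then pushed 2 mm more to bring the balance point nearer the middle of the edge.
- **Placing the saddle:** I set it down with about 6 N of contact force at most, eased off, released it, and moved the arm well clear.

**Last checks:**
- **Level:** the tube's angle in the top picture stayed steady at 11.0–11.1°. I expected about 10.9° for level and saw 12.5–12.9° when it was tilted.
- **Saddle position:** by eye it sits about 1 mm or less from the line midway between the side rests. It is upright and fully down.
- **Weights:** my path did not go near the two polished weights, and they were in place in a side picture taken after the saddle was lifted. I did not measure them again at the end.

**Disagreement:** the side camera put the middle of the edge up to 6 mm further towards the blue end than the top camera did. I relied mainly on the top camera, because I had also used it to locate the saddle.

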